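Move the charged battery from the charger to the coffee grinder and grind

ROBOT

A 6-joint arm with a two-finger parallel gripper is mounted at the origin on the work surface. World frame = base frame: x ahead of the robot, y to its left, z up, the work surface at z = 0. Lengths are in m, angles in rad, forces in N, time in s.
With the tool pointing down it reaches from about 0.375 to 0.975 m from the base axis. Payload 3.8 kg.
Tool frame: the origin (TCP) lies at the very end of the fingers, on their centre line; the grasp point (between the pads) lies 19 mm behind it; z points along the fingers, y is the direction in which the jaws open and shut (so a half turn about z gives the same grasp; the last joint's range is limited). The gripper opens to 85 mm and grips with 20 to 120 N. Pads are 22 mm wide; open, the fingers measure 114 mm over their backs; the gripper's body (76 mm by 85 mm) begins 54 mm behind the grasp point. The pads swing forward as they close: fully open they stand 13 mm farther back than shut.
Start: joints at [1.155, 0.264, 1.604, -0, 1.274, -0.037], TCP at [0.25, 0.627, 0.231] pointing down, gripper open.
Joint ranges: [-2.63, 2.63], [-0.94, 2.18], [0.31, 2.57], [-1.31, 4.45], [0, 2.66], [-2.55, 2.55]. Speed limits (rad/s): [2.57, 2.57, 3.14, 3.14, 3.14, 3.14].

INTERFACE

Orientations are given as a rotation vector (axis times angle).
In Python, from workcell import bot gives the robot as it stands.
- The arm moves only by the tool jog_arm, never from a script. Its argument "plan" is a list of rows, each an object of numbers: "claw": the closure, from 0 (fully open) to 1 (shut); "x", "y", "z": the shift along the tool's x, y, z in m; "turn": the turn about the tool's z in degrees. In form: [{"claw": .., "x": .., "y": .., "z": .., "turn": ..}, ...]. A call has 1 to 10 rows; each row shifts and turns the commanded pose from where the row before left it, along the tool's axes as they then stand; what a row does not reach is not made up. A row lasts 1/8 s, in which the tool goes at most 62.5 mm and 10.7 degrees, less where a joint would pass 70% of its speed; a pose out of reach is approached as far as the arm can. A call is refused whole if a number of a shift passes 0.0625 or a number of a turn 10.7, either way. A call with a gripper value outside its range is refused whole. The fingers move at their own pace and stop on an object; "newtons" is the grip in N (left out, the last holds). Time passes only in rows, so rows that do not move let the fingers close. It gives the time, the measured TCP pose, the force and the opening at its end, in the units of the state.
- bot.read_state(): the state, without advancing time (a new reading comes with each control period).
- bot.read_camera(name): name is "scene" or "side" or "wrist"; returns the picture (400x640x3 uint8, red, green, blue); there is no depth.
- bot.camera_params(name): a dict with "fx", "fy", "cx", "cy" (pixels), "world_to_cam" (4x4, takes a point from world to camera coordinates). Camera axes: x right, y up, looking along -z (the intrinsics and any distortion apply to the point x, -y, -z); pixel columns grow to the right and rows downward; lengths in m; the calibration is good to about 2 mm. A picture is of the moment at which its call begins: read the wrist's pose just before it. camera_params takes no time and is no camera call; for the wrist camera it gives the pose at the moment of the call.
- bot.finish_job(): hands the job in, once; it reports no verdict.
The state is a dict: "time": time; "q": joint angles; "joint_vel": joint speeds; "joint_torque": joint torques, N m; "tool_pos": TCP position; "tcp_rot": TCP orientation; "wrist_force": force on the tool from outside, world axes, zero at the start; "torque": the same for the moment, N m; "width": opening from 0.0 (shut) to 1.0 (fully open).
Only numpy, scipy, OpenCV 4.12 (cv2) and the standard library are available. Lean on these libraries where they do the work, as an engineer would, in place of code of your own. Each camera call takes 0.05 s, during which the arm holds its last target. There are 200 camera calls.

TASK

Get the cordless coffee grinder running: pull the battery pack straight up out of its spring-clip charger, stand it upright on the round cork mat and let go of it, since it has to be taken again by its broad faces to fit the grinder's battery bay. Then lower it gently into the bay until it sits fully home, let go, and push the red plunger on top of the grinder all the way down for about half a second and let it spring back up. Leave the other things on the table where they are.

Things in the scene. Friction and masses are not known exactly. Their poses are not given: they have to be found in the camera images.
- pack: Battery pack, upright block, black, orange top with a white line along its long way; 34 mm (its x) by 56 mm (its y) by 80 mm tall, 0.22 to 0.39 kg. Origin: centre of its underside, z up. Narrow faces (+-y) are smooth; broad faces (+-x) have a groove 3.5 mm deep, 12 to 28 mm above the underside, and are smooth above it. A half turn makes no difference. Starts seated in the charger.
- pack_top (a point): Centre of the pack's orange top, 80 mm above its underside; axes as the pack's.
- charger: White fixed charger, 86 by 84 mm, 94 mm tall; origin: centre of its underside on the table. Two solid cheeks at its +-x (18 mm thick, 50 mm long in y) stand against the pack's broad faces and 2 mm above its top, so the seated pack can be taken only by its narrow faces (fingers closing along the charger's y), where only a lip 24 mm above the table stands in the way.
- charger_seat (a point): Centre of the charger's seat, 12 mm above the table, where the pack's origin sits at the start; axes as the charger's. Two spring rollers in the cheeks grip the pack's groove: pulling straight up peaks at 13 to 21 N (weight included) about 5 mm up, then rubs at 6 to 12 N until the pack has passed the rollers; it is clear of the cheeks after 82 mm.
- mat: Round cork mat fixed on the table, 110 mm across, 5 mm thick; origin at the centre of its underside.
- grinder: Fixed grey cordless grinder on a plinth 120 mm (its x) by 250 mm (its y), 14 mm thick; origin at the centre of the plinth's underside. At its y = -62 mm is the battery bay, at y = +65 mm a round tower 92 mm across and 150 mm tall with an amber glass middle and a red plunger on top.
- bay (a point): Centre of the bay's copper floor, 14 mm above the table; axes as the grinder's. The seated pack's origin is here, its y along the grinder's y. Clear width 61 mm in y between walls as high as the seated pack's top, flared at the top (no room for fingers at the narrow faces), and 39 mm in x between flared lips only 24 mm high: broad faces stay open to fingers closing along the grinder's x.
- plunger (a joint): Travel of the red plunger on top of the grinder's tower: 0 up, 0.012 m fully down at a hard stop. Sprung: about 3 N to start it, 9 N fully down; it returns by itself.
- plunger_top (a point): Centre of the plunger's flat round top (52 mm across), 172 mm above the table when up; it moves with the plunger.
- mug: White mug, bystander, 80 mm across, 90 mm tall; origin under its centre.
- bean_jar: Amber jar with steel cap, bystander, 80 mm across, 120 mm tall; origin under its centre.
- sugar_bowl: Blue bowl, bystander, 100 mm across, 50 mm tall; origin under its centre.
- milk_jug: Steel jug, bystander, 76 mm across, 100 mm tall; origin under its centre.
- pepper_mill: Wooden pepper mill, bystander, 52 mm across, 140 mm tall; origin under its centre.
- egg_cup: White egg cup, bystander, 48 mm across, 50 mm tall; origin under its centre.
- spoon: Steel spoon lying on the table, bystander, 150 mm long along its x; origin under its middle.
There are look-alikes about, which are no part of the job. What is shaped like the charger but purple, turquoise or yellow is not meant.

How it is judged:
On the way, in this order (a step that is already met when the one before it is completed fails the run):
1. the pack is pulled up clear of the charger (z of pack in the frame of charger_seat above 0.07 m), for 0.1 s.
2. the pack stands on the cork mat, let go (horizontal distance between pack and mat below 0.055 m and z of pack in the frame of mat below 0.009 m and angle between pack's own z axis and vertical below 0.1 rad and contact force between the fingers and pack below 0.1 N and linear speed of pack below 0.02 m/s), for 0.2 s.
3. the pack sits home in the grinder's bay, let go (horizontal distance between pack and bay below 0.006 m and z of pack in the frame of bay between -0.004 and 0.004 m and angle between pack's own z axis and vertical below 0.07 rad and angle between the y axis of pack and the y axis of grinder, either way round below 0.15 rad and linear speed of pack below 0.02 m/s and contact force between the fingers and pack below 0.1 N), for 0.2 s.
4. the plunger is held fully down (value of joint plunger above 0.0105 m), for 0.2 s.
At the end, for the whole second after the job is handed in: The pack stands in the grinder's bay within 6 mm of its centre, within 4 mm of its floor, upright and lined up with the bay, let go and at rest, and the plunger is back up (under 2 mm), after having been held at least 10.5 mm down for 0.2 s with the pack in place (all of step 3 and value of joint plunger below 0.002 m); the robot touches nothing.
It fails at once if a bystander is moved by more than 30 mm (distance of any of mug, bean_jar, sugar_bowl, milk_jug, pepper_mill, egg_cup, spoon from where it was at the start of the episode above 0.03 m).
It fails at once if the pack drops or is thrust into the bay (faster than 0.4 m/s there) (horizontal distance between pack and bay below 0.02 m and z of pack in the frame of bay below 0.08 m and linear speed of pack above 0.4 m/s).
It also fails if it takes over 72 s, if anything falls off the work surface, if the arm or the gripper's body presses on something with over 40 N, if the wrist force passes 120 N, or if a joint passes its speed limit or range.

## Working session

There is one attempt and no reset: what is moved stays moved. The work goes in short steps, Python scripts to look and compute and a tool call to move; the robot and the scene stay as the last step left them, time stands still between calls to the robot, and variables do not carry over. Pictures are saved under pics/ and viewed, about 8 in all and at most 12, crops included, and the job is handed in when it is done.

Besides the shell and the picture viewer there is one more tool, called after "Emit:" as name(argument=value, ...) on one line, values as JSON. jog_arm: Moves the arm, as the interface text tells. Its arguments: {"type":"object","properties":{"plan":{"type":"array","items":{"type":"object","properties":{"claw":{"type":"number"},"x":{"type":"number"},"y":{"type":"number"},"z":{"type":"number"},"turn":{"type":"number"}}}},"newtons":{"type":"number"}},"required":["plan"]}

```bash
mkdir -p pics; cat > h.py <<'E'
import numpy as np,cv2
from workcell import bot
def snap(n,f):
    p=bot.camera_params(n);im=bot.read_camera(n);cv2.imwrite(f'pics/{f}.png',im[:,:,::-1]);np.save(f'pics/{f}.npy',im);return im,p
def ray(p,u,v):
    d=np.array([(u-p['cx'])/p['fx'],-(v-p['cy'])/p['fy'],-1.]);M=np.linalg.inv(np.array(p['world_to_cam']));return M[:3,3],M[:3,:3]@d
def onz(p,u,v,z):
    o,d=ray(p,u,v);return o+d*(z-o[2])/d[2]
def proj(p,X):
    c=np.array(p['world_to_cam'])@np.append(X,1.);return p['cx']+p['fx']*c[0]/-c[2],p['cy']-p['fy']*c[1]/-c[2]
E
python3 - <<'E'
from h import *
a,p=snap('scene','s1');b,q=snap('side','d1')
for k in(p,q):print({i:k[i] for i in k if i!='world_to_cam'},np.linalg.inv(np.array(k['world_to_cam'])).round(3).tolist())
cv2.imwrite('pics/both.png',cv2.resize(np.vstack([a,b])[:,:,::-1],(480,600)))
E
```

```text
{'fx': 416.90060188203864, 'fy': 416.90060188203864, 'cx': 312.31687444139357, 'cy': 197.1525714526953} [[0.364, -0.609, 0.704, 1.539], [0.931, 0.242, -0.272, -0.366], [-0.005, 0.755, 0.655, 1.017], [0.0, 0.0, 0.0, 1.0]]
{'fx': 381.29470951203734, 'fy': 381.29470951203734, 'cx': 325.2211774557732, 'cy': 196.94359829460572} [[0.966, 0.119, -0.229, 0.332], [-0.257, 0.474, -0.842, -0.954], [0.008, 0.872, 0.489, 0.687], [0.0, 0.0, 0.0, 1.0]]
```

View pics/s1.png

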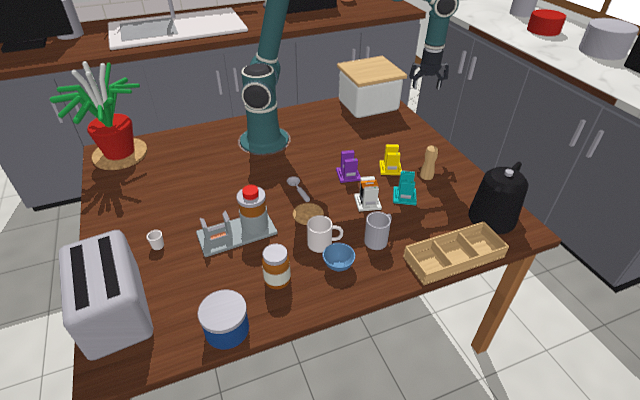

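View pics/d1.png

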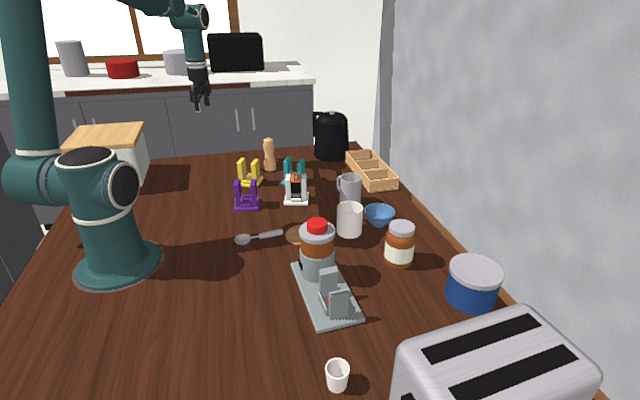

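The scene view shows four charger-shaped things: white at (369,192), purple (348,166), yellow (391,160) and turquoise (405,188). The white one holds the orange-topped pack, so it is the one meant; in the side view it is at (296,187). The cork mat is at (309,214), the grinder at (237,225) with its plunger at (250,192). I'll measure these and confirm with one enlarged crop.

```bash
python3 - <<'E'
from h import *
P={n:bot.camera_params(n) for n in('scene','side')}
def blobs(f,lo,hi,roi,mn=15):
    im=np.load(f'pics/{f}.npy');h=cv2.cvtColor(im,cv2.COLOR_RGB2HSV)
    m=cv2.inRange(h,np.array(lo),np.array(hi));k=np.zeros_like(m);x0,y0,x1,y1=roi;k[y0:y1,x0:x1]=m[y0:y1,x0:x1]
    n,l,s,c=cv2.connectedComponentsWithStats(k);return [(s[i].tolist(),c[i].round(1).tolist()) for i in range(1,n) if s[i][4]>=mn]
print('orange',blobs('s1',(5,150,120),(22,255,255),(352,170,385,215),4),blobs('d1',(5,150,120),(22,255,255),(280,165,312,210),4))
print('red',blobs('s1',(0,180,100),(4,255,255),(230,175,275,210)),blobs('d1',(0,180,100),(4,255,255),(300,210,335,240)))
print('cork',blobs('s1',(8,60,120),(25,170,255),(288,198,330,230)),blobs('d1',(8,60,120),(25,170,255),(280,220,310,250)))
for n,u,v,z in[('scene',374,184,.092),('side',296,178,.092),('scene',309,213,.005),('side',291,235,.005),('scene',250,188,.172),('side',317,224,.172),('scene',200,252,.014),('scene',276,234,.014),('side',324,327,.014),('side',363,318,.014),('side',291,264,.014),('scene',432,178,0),('scene',320,248,0),('scene',376,246,0)]:print(n,u,v,onz(P[n],u,v,z).round(3))
a=np.load('pics/s1.npy');b=np.load('pics/d1.npy')
cv2.imwrite('pics/c1.png',np.hstack([cv2.resize(a[140:260,190:430],None,fx=2.5,fy=2.5,interpolation=2)[:,200:600],cv2.resize(b[150:250,220:320],(400,300),interpolation=2)])[:,:,::-1] if 0 else np.vstack([cv2.resize(a[140:260,190:430],(600,300),interpolation=2),cv2.resize(b[150:270,220:460],(600,300),interpolation=2)])[:,:,::-1])
E
```

```text
orange [([361, 179, 18, 9, 78], [369.5, 183.0]), ([352, 203, 4, 4, 7], [353.3, 204.7])] [([291, 174, 10, 9, 72], [295.4, 178.1])]
red [([243, 184, 15, 16, 193], [250.0, 191.6])] [([307, 217, 20, 18, 308], [316.7, 225.1])]
cork [([320, 198, 10, 3, 15], [324.3, 198.7]), ([288, 203, 36, 22, 468], [304.6, 212.9])] [([286, 226, 22, 20, 198], [293.8, 235.5])]
scene 374 184 [0.559 0.245 0.092]
side 296 178 [0.546 0.226 0.092]
scene 309 213 [0.527 0.013 0.005]
side 291 235 [0.486 0.013 0.005]
scene 250 188 [ 0.517 -0.182  0.172]
side 317 224 [ 0.518 -0.194  0.172]
scene 200 252 [ 0.578 -0.38   0.014]
scene 276 234 [ 0.591 -0.13   0.014]
side 324 327 [ 0.49  -0.372  0.014]
side 363 318 [ 0.584 -0.369  0.014]
side 291 264 [ 0.459 -0.136  0.014]
scene 432 178 [0.512 0.535 0.   ]
scene 320 248 [ 0.691 -0.012  0.   ]
scene 376 246 [0.75  0.162 0.   ]
```

View pics/c1.png

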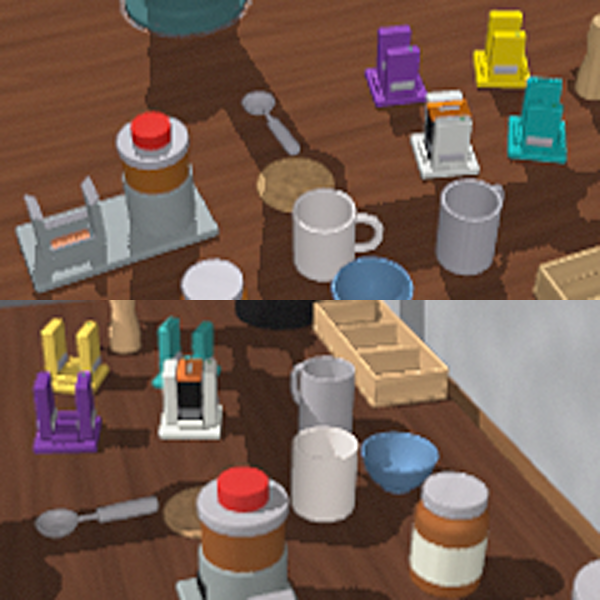

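The crop confirms that the white charger holds the orange-topped pack; the purple, yellow and turquoise ones are empty look-alikes. Next I'll go above it for a wrist view.

```bash
cat >> h.py <<'E'
from scipy.spatial.transform import Rotation as Ro
def togo(tgt,tooly=None):
    s=bot.read_state();R=Ro.from_rotvec(s['tcp_rot']).as_matrix()
    if tgt is not None: print('now',np.round(s['tool_pos'],4),'shift in tool axes',(R.T@(np.array(tgt)-s['tool_pos'])).round(4))
    print('t',s['time'],'toolx',R[:,0].round(3),'tooly',R[:,1].round(3),'q6',round(s['q'][5],2),'F',np.round(s['wrist_force'],1),'w',s['width'])
    if tooly is not None:
        a=np.arctan2(R[1,1],R[0,1]);d=np.degrees((tooly-a+np.pi/2)%np.pi-np.pi/2);print('turn about tool z',round(-d,2))
E
python3 - <<'E'
from h import *
togo([.55,.23,.33],np.pi/2);p=bot.camera_params('wrist');print(p['fx'],np.linalg.inv(np.array(p['world_to_cam'])).round(3).tolist())
E
```

```text
now [0.2493 0.6265 0.2301] shift in tool axes [-0.426  -0.2574 -0.0994]
t 0.1 toolx [-0.929  0.37   0.   ] tooly [ 0.37   0.929 -0.002] q6 -0.04 F [-0.4 -0.2 -0.6] w 1.0036744247717968
turn about tool z -21.7
342.13137937565983 [[0.37, -0.889, -0.271, 0.181], [0.929, 0.354, 0.11, 0.654], [-0.002, -0.292, 0.956, 0.372], [0.0, 0.0, 0.0, 1.0]]
```

Emit:
jog_arm(plan=[{"claw":0,"z":-0.05,"turn":-7.2},{"claw":0,"z":-0.05,"turn":-7.2},{"claw":0,"turn":-7.3},{"claw":0,"x":-0.0375,"y":-0.0496},{"claw":0,"x":-0.0375,"y":-0.0496},{"claw":0,"x":-0.0375,"y":-0.0496},{"claw":0,"x":-0.0375,"y":-0.0496},{"claw":0,"x":-0.0375,"y":-0.0496},{"claw":0,"x":-0.0375,"y":-0.0496},{"claw":0,"x":-0.0375,"y":-0.0496}], newtons=60)

```text
schema error: expected keys claw, x, y, z, turn
```

Emit:
jog_arm(plan=[{"claw":0,"x":-0.0375,"y":-0.0496},{"claw":0},{"claw":0}])

```text
schema error: expected keys claw, x, y, z, turn
```

```bash
python3 - <<'E'
from h import *
togo([.55,.23,.33],np.pi/2);im,p=snap('wrist','w1');print(proj(p,[.55,.23,.092]),np.linalg.inv(np.array(p['world_to_cam'])).round(3).tolist())
E
```

```text
now [0.2493 0.6265 0.2301] shift in tool axes [-0.426  -0.2574 -0.0994]
t 0.1 toolx [-0.929  0.37   0.   ] tooly [ 0.37   0.929 -0.002] q6 -0.04 F [-0.4 -0.2 -0.6] w 1.0036744247717968
turn about tool z -21.7
(np.float64(111.70133513518715), np.float64(528.5479324817702)) [[0.37, -0.889, -0.271, 0.181], [0.929, 0.354, 0.11, 0.654], [-0.002, -0.292, 0.956, 0.372], [0.0, 0.0, 0.0, 1.0]]
```

View pics/w1.png

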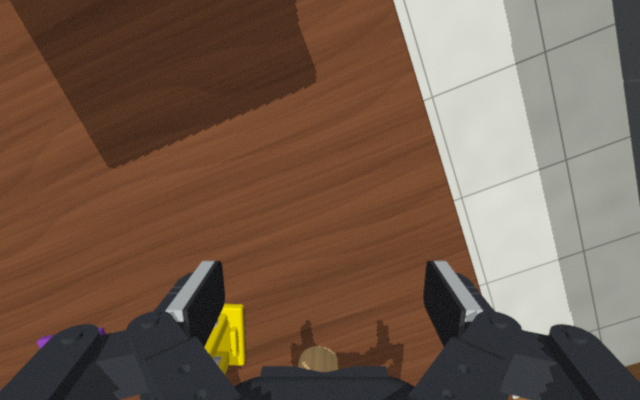

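Picture 4 only shows the start view, because the plans were refused (every row needs all five keys). Resending.

Emit:
jog_arm(plan=[{"claw":0,"x":0,"y":0,"z":-0.05,"turn":-7.2},{"claw":0,"x":0,"y":0,"z":-0.05,"turn":-7.2},{"claw":0,"x":0,"y":0,"z":0,"turn":-7.3},{"claw":0,"x":-0.0375,"y":-0.0496,"z":0,"turn":0},{"claw":0,"x":-0.0375,"y":-0.0496,"z":0,"turn":0},{"claw":0,"x":-0.0375,"y":-0.0496,"z":0,"turn":0},{"claw":0,"x":-0.0375,"y":-0.0496,"z":0,"turn":0},{"claw":0,"x":-0.0375,"y":-0.0496,"z":0,"turn":0},{"claw":0,"x":-0.0375,"y":-0.0496,"z":0,"turn":0},{"claw":0,"x":-0.0375,"y":-0.0496,"z":0,"turn":0}], newtons=60)

```text
time: 1.4
tool_pos: [0.5128, 0.2781, 0.3311]
tcp_rot: [0.0, -3.141, -0.0]
wrist_force: [0.6, 0.3, 0.6]
width: 0.996
```

Emit:
jog_arm(plan=[{"claw":0,"x":-0.0375,"y":-0.0496,"z":0,"turn":0},{"claw":0,"x":0,"y":0,"z":0,"turn":0},{"claw":0,"x":0,"y":0,"z":0,"turn":0}])

```text
time: 1.78
tool_pos: [0.5494, 0.2302, 0.3308]
tcp_rot: [-0.002, -3.14, -0.0]
wrist_force: [-0.7, 0.8, -1.0]
width: 1.0
```

```bash
python3 - <<'E'
from h import *
togo([.55,.23,.33],np.pi/2);im,p=snap('wrist','w1b');print(proj(p,[.55,.23,.092]))
E
```

```text
now [0.5494 0.2302 0.3308] shift in tool axes [-0.0006 -0.0002  0.0008]
t 1.775 toolx [-1.     0.001  0.001] tooly [0.001 1.    0.   ] q6 -1.22 F [-0.7  0.8 -1. ] w 1.0001789218696233
turn about tool z -0.07
(np.float64(323.6391270056622), np.float64(166.0338963100433))
```

View pics/w1b.png

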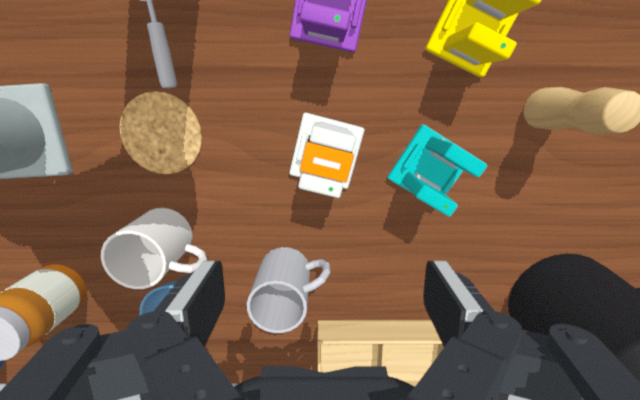

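The wrist view (5th picture) shows the pack's orange top at (327,163), its line tilted about 13°; the mat at (161,133), the jug at (280,290), the mug at (150,250).

```bash
cat >> h.py <<'E'
def rect(im,p,lo,hi,z,roi=(0,0,640,400)):
    h=cv2.cvtColor(im,cv2.COLOR_RGB2HSV);m=cv2.inRange(h,np.array(lo),np.array(hi));k=m*0;x0,y0,x1,y1=roi;k[y0:y1,x0:x1]=m[y0:y1,x0:x1]
    c=max(cv2.findContours(k,0,2)[0],key=cv2.contourArea)[:,0]
    W=np.array([onz(p,u,v,z)[:2] for u,v in c],np.float32)
    (cx,cy),(a,b),t=cv2.minAreaRect(W)
    if b>a:a,b,t=b,a,t+90
    print('centre',round(cx,4),round(cy,4),'long',round(a,4),'short',round(b,4),'yaw of long',round((t+90)%180-90,1));return c,W
E
python3 - <<'E'
from h import *
im=np.load('pics/w1b.npy');p=bot.camera_params('wrist')
rect(im,p,(8,170,150),(20,255,255),.092,(285,130,370,200))
c,W=rect(im,p,(8,50,60),(25,190,255),.005,(110,85,210,180));print(cv2.minEnclosingCircle(W))
print('jug',onz(p,280,290,.1),'jug base',onz(p,285,250,0),'mug base',onz(p,165,215,0),'spoon',onz(p,168,80,.005))
E
```

```text
centre 0.545 0.2337 long 0.054 short 0.034 yaw of long 75.6
centre 0.5227 0.0068 long 0.1509 short 0.1248 yaw of long 90.0
((0.5226643681526184, 0.006754845380783081), 0.0980333462357521)
jug [0.70359999 0.17664169 0.1       ] jug base [0.69629037 0.17226911 0.        ] mug base [ 0.64023341 -0.00136389  0.        ] spoon [0.45415039 0.02995913 0.005     ]
```

Emit:
jog_arm(plan=[{"claw":0,"x":0.0044,"y":0.0035,"z":0.04,"turn":0},{"claw":0,"x":0,"y":0,"z":0.04,"turn":7.2},{"claw":0,"x":0,"y":0,"z":0.04,"turn":7.2},{"claw":0,"x":0,"y":0,"z":0,"turn":0},{"claw":0,"x":0,"y":0,"z":0,"turn":0}], newtons=100)

```text
time: 2.45
tool_pos: [0.5455, 0.2352, 0.2129]
tcp_rot: [0.388, 3.116, 0.001]
wrist_force: [-1.2, 0.0, 0.5]
width: 1.002
```

```bash
python3 - <<'E'
from h import *
im,p=snap('wrist','w2');u,v=map(int,proj(p,[.545,.2337,.092]));print(u,v)
rect(im,p,(8,170,150),(20,255,255),.092,(u-80,v-60,u+80,v+60));togo([.545,.2337,.052],np.radians(75.6))
E
```

```text
321 193
centre 0.545 0.2334 long 0.0552 short 0.0356 yaw of long 74.8
now [0.5462 0.2351 0.2138] shift in tool axes [ 0.0013 -0.002   0.1618]
t 2.5 toolx [-0.969  0.246 -0.003] tooly [0.246 0.969 0.002] q6 -0.96 F [0.5 0.8 0. ] w 0.9991243991300875
turn about tool z 0.16
```

Emit:
jog_arm(plan=[{"claw":0,"x":0.001,"y":-0.0015,"z":0.03,"turn":0.7},{"claw":0,"x":0,"y":0,"z":0.04,"turn":0},{"claw":0,"x":0,"y":0,"z":0.04,"turn":0},{"claw":0,"x":0,"y":0,"z":0.03,"turn":0},{"claw":0,"x":0,"y":0,"z":0.022,"turn":0},{"claw":0,"x":0,"y":0,"z":0,"turn":0},{"claw":0,"x":0,"y":0,"z":0,"turn":0}])

```text
time: 3.38
tool_pos: [0.5458, 0.2334, 0.0516]
tcp_rot: [0.412, 3.111, 0.003]
wrist_force: [0.5, 0.5, -0.4]
width: 1.005
```

Emit:
jog_arm(plan=[{"claw":1,"x":0,"y":0,"z":0,"turn":0},{"claw":1,"x":0,"y":0,"z":0,"turn":0},{"claw":1,"x":0,"y":0,"z":0,"turn":0},{"claw":1,"x":0,"y":0,"z":0,"turn":0},{"claw":1,"x":0,"y":0,"z":0,"turn":0},{"claw":1,"x":0,"y":0,"z":0,"turn":0}], newtons=100)

```text
time: 4.12
tool_pos: [0.5455, 0.2333, 0.0512]
tcp_rot: [0.412, 3.111, 0.003]
wrist_force: [1.1, -0.1, 6.1]
width: 0.645
```

Emit:
jog_arm(plan=[{"claw":1,"x":0,"y":0,"z":-0.003,"turn":0},{"claw":1,"x":0,"y":0,"z":-0.004,"turn":0},{"claw":1,"x":0,"y":0,"z":-0.006,"turn":0},{"claw":1,"x":0,"y":0,"z":-0.01,"turn":0},{"claw":1,"x":0,"y":0,"z":0,"turn":0}])

```text
time: 4.75
tool_pos: [0.5442, 0.2324, 0.0739]
tcp_rot: [0.413, 3.114, -0.001]
wrist_force: [-0.0, -2.2, 2.4]
width: 0.644
```

Emit:
jog_arm(plan=[{"claw":1,"x":0,"y":0,"z":-0.015,"turn":0},{"claw":1,"x":0,"y":0,"z":-0.015,"turn":0},{"claw":1,"x":0,"y":0,"z":-0.02,"turn":0},{"claw":1,"x":0,"y":0,"z":-0.02,"turn":0},{"claw":1,"x":0,"y":0,"z":-0.02,"turn":0},{"claw":1,"x":0,"y":0,"z":-0.02,"turn":0},{"claw":1,"x":0,"y":0,"z":-0.02,"turn":0},{"claw":1,"x":0,"y":0,"z":-0.02,"turn":0},{"claw":1,"x":0,"y":0,"z":-0.02,"turn":0},{"claw":1,"x":0,"y":0,"z":0,"turn":0}])

```text
time: 6.0
tool_pos: [0.5453, 0.2332, 0.245]
tcp_rot: [0.412, 3.11, 0.003]
wrist_force: [1.2, 0.9, -2.2]
width: 0.641
```

```bash
python3 - <<'E'
from h import *
togo([.5227,.0068,.2]);im,p=snap('wrist','w3');snap('scene','s3');q=bot.camera_params('scene')
a=np.load('pics/s3.npy')
cv2.imwrite('pics/c3.png',np.vstack([im,cv2.resize(a[110:260,220:460],(640,400))])[:,:,::-1])
cv2.imwrite('pics/c3.png',cv2.resize(cv2.imread('pics/c3.png'),(480,600)))
E
```

```text
now [0.5453 0.2332 0.245 ] shift in tool axes [-0.037  -0.2245  0.0446]
t 6.0 toolx [-0.965  0.261 -0.004] tooly [0.261 0.965 0.003] q6 -0.95 F [ 1.2  0.9 -2.2] w 0.6406399584996642
```

View pics/c3.png

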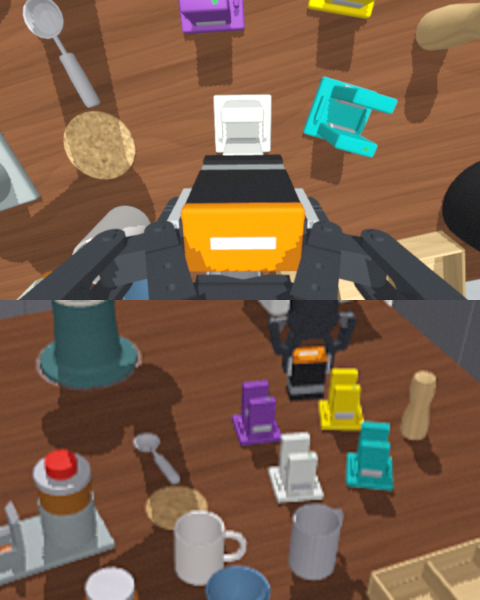

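Picture 6: the pack is out, held by its narrow faces; the charger is empty and the mat is at about (132,193) in wrist pixels. Now I'll refine the mat and check for slip.

```bash
python3 - <<'E'
from h import *
im=np.load('pics/w3.npy');p=bot.camera_params('wrist')
h=cv2.cvtColor(im,cv2.COLOR_RGB2HSV);print([h[y,x].tolist() for x,y in[(132,193),(110,190),(150,200),(132,240),(60,150),(170,160)]])
m=cv2.inRange(h,np.array((10,60,140)),np.array((25,200,255)));m[:,:75]=0;m[:,190:]=0;m[:130]=0;m[255:]=0
m=cv2.morphologyEx(m,cv2.MORPH_OPEN,np.ones((5,5)));c=max(cv2.findContours(m,0,2)[0],key=cv2.contourArea)
(cx,cy),ax,_=cv2.fitEllipse(cv2.convexHull(c));W=np.array([onz(p,*a,.005)[:2] for a in c[:,0]],np.float32)
print(cx,cy,ax,onz(p,cx,cy,.005),cv2.minEnclosingCircle(W))
for z in(.275,.285):rect(im,p,(8,170,150),(20,255,255),z,(230,260,415,370))
E
```

```text
[[18, 109, 202], [18, 111, 196], [17, 115, 164], [11, 142, 108], [12, 144, 147], [11, 137, 149]]
124.12914276123047 185.9164276123047 (112.08081817626953, 195.06373596191406) [0.50690287 0.00622816 0.005     ] ((0.5121071338653564, 0.01008906215429306), 0.10151732712984085)
centre 0.5483 0.2315 long 0.0597 short 0.0396 yaw of long 75.6
centre 0.5413 0.2333 long 0.0542 short 0.036 yaw of long 75.6
```

```bash
python3 - <<'E'
from h import *
im=np.load('pics/w3.npy');p=bot.camera_params('wrist')
h=cv2.cvtColor(im,cv2.COLOR_RGB2HSV)
m=cv2.inRange(h,np.array((14,60,80)),np.array((25,200,255)));m[:,:75]=0;m[:,190:]=0;m[:130]=0;m[255:]=0
c=max(cv2.findContours(m,0,2)[0],key=cv2.contourArea)
W=np.array([onz(p,*a,.005)[:2] for a in c[:,0]],np.float32);(x,y),r=cv2.minEnclosingCircle(W);print(x,y,r)
s=bot.read_state();togo([x,y,.052])
E
```

```text
0.5196670293807983 0.011089187115430832 0.056102998554706573
now [0.5437 0.2326 0.2422] shift in tool axes [-0.0345 -0.2201  0.1902]
t 6.1 toolx [-0.965  0.261  0.   ] tooly [ 0.261  0.965 -0.   ] q6 -0.95 F [-0.6 -0.6 -2.5] w 0.6470622108193675
```

Emit:
jog_arm(plan=[{"claw":1,"x":-0.003,"y":-0.02,"z":0,"turn":0},{"claw":1,"x":-0.006,"y":-0.04,"z":0,"turn":0},{"claw":1,"x":-0.0075,"y":-0.05,"z":0,"turn":0},{"claw":1,"x":-0.0075,"y":-0.05,"z":0,"turn":0},{"claw":1,"x":-0.0065,"y":-0.04,"z":0,"turn":0},{"claw":1,"x":-0.004,"y":-0.02,"z":0.02,"turn":0},{"claw":1,"x":0,"y":0,"z":0.04,"turn":0},{"claw":1,"x":0,"y":0,"z":0.05,"turn":0},{"claw":1,"x":0,"y":0,"z":0.04,"turn":0},{"claw":1,"x":0,"y":0,"z":0.03,"turn":0}])

```text
time: 7.35
tool_pos: [0.5171, 0.0103, 0.0592]
tcp_rot: [-0.413, -3.11, 0.001]
wrist_force: [-0.3, -0.5, -1.1]
width: 0.64
```

Emit:
jog_arm(plan=[{"claw":1,"x":0,"y":0,"z":0.01,"turn":0},{"claw":1,"x":0,"y":0,"z":0.004,"turn":0},{"claw":1,"x":0,"y":0,"z":0,"turn":0},{"claw":1,"x":0,"y":0,"z":0,"turn":0}])

```text
time: 7.85
tool_pos: [0.5211, 0.0112, 0.0497]
tcp_rot: [0.412, 3.112, 0.0]
wrist_force: [-0.4, 0.2, -3.3]
width: 0.647
```

Emit:
jog_arm(plan=[{"claw":1,"x":0,"y":0,"z":0.002,"turn":0},{"claw":1,"x":0,"y":0,"z":0.002,"turn":0},{"claw":1,"x":0,"y":0,"z":0,"turn":0}])

```text
time: 8.22
tool_pos: [0.5198, 0.0113, 0.0443]
tcp_rot: [-0.413, -3.114, 0.0]
wrist_force: [0.7, 0.3, -2.4]
width: 0.644
```

Emit:
jog_arm(plan=[{"claw":1,"x":0,"y":0,"z":0.001,"turn":0},{"claw":1,"x":0,"y":0,"z":0.001,"turn":0},{"claw":1,"x":0,"y":0,"z":0,"turn":0}])

```text
time: 8.6
tool_pos: [0.5199, 0.0113, 0.0442]
tcp_rot: [-0.413, -3.114, 0.0]
wrist_force: [-5.4, 0.7, 13.0]
width: 0.643
```

Contact with the mat (13 N). Opening, rising and measuring.

Emit:
jog_arm(plan=[{"claw":1,"x":0,"y":0,"z":-0.001,"turn":0},{"claw":0,"x":0,"y":0,"z":0,"turn":0},{"claw":0,"x":0,"y":0,"z":0,"turn":0},{"claw":0,"x":0,"y":0,"z":0,"turn":0},{"claw":0,"x":0,"y":0,"z":0,"turn":0},{"claw":0,"x":0,"y":0,"z":-0.03,"turn":0},{"claw":0,"x":0,"y":0,"z":-0.05,"turn":0},{"claw":0,"x":0,"y":0,"z":-0.06,"turn":0},{"claw":0,"x":0,"y":0,"z":-0.06,"turn":0}])

```text
time: 9.72
tool_pos: [0.5195, 0.0112, 0.2448]
tcp_rot: [-0.413, -3.114, 0.0]
wrist_force: [1.6, 0.3, -1.2]
width: 0.998
```

Emit:
jog_arm(plan=[{"claw":0,"x":0,"y":0,"z":0,"turn":10.6},{"claw":0,"x":0,"y":0,"z":0,"turn":10.6},{"claw":0,"x":0,"y":0,"z":0,"turn":10.6},{"claw":0,"x":0,"y":0,"z":0,"turn":10.6},{"claw":0,"x":0,"y":0,"z":0,"turn":10.6},{"claw":0,"x":0,"y":0,"z":0,"turn":10.6},{"claw":0,"x":0,"y":0,"z":0,"turn":10.6},{"claw":0,"x":0,"y":0,"z":0,"turn":10.6},{"claw":0,"x":0,"y":0,"z":0,"turn":5.2},{"claw":0,"x":0,"y":0,"z":0,"turn":0}])

```text
time: 10.98
tool_pos: [0.5197, 0.0112, 0.2431]
tcp_rot: [-2.493, -1.911, 0.0]
wrist_force: [-0.5, 0.1, 0.7]
width: 0.999
```

```bash
python3 - <<'E'
from h import *
im,p=snap('wrist','w4');print(proj(p,[.52,.011,.085]))
u,v=map(int,proj(p,[.52,.011,.085]))
rect(im,p,(8,190,170),(16,255,255),.085,(u-80,v-70,u+80,v+70));togo([.52,.011,.055],np.radians(-14.4))
E
```

```text
(np.float64(323.63939425354596), np.float64(183.215250178593))
centre 0.5356 0.0364 long 0.0179 short 0.0033 yaw of long -23.6
now [0.5198 0.0113 0.2432] shift in tool axes [-0.0002  0.0003  0.1882]
t 11.025 toolx [ 0.259  0.966 -0.   ] tooly [ 0.966 -0.259 -0.   ] q6 0.24 F [ 0.1 -0.1 -0.2] w 1.002717693605247
turn about tool z -0.6
```

View pics/w4.png

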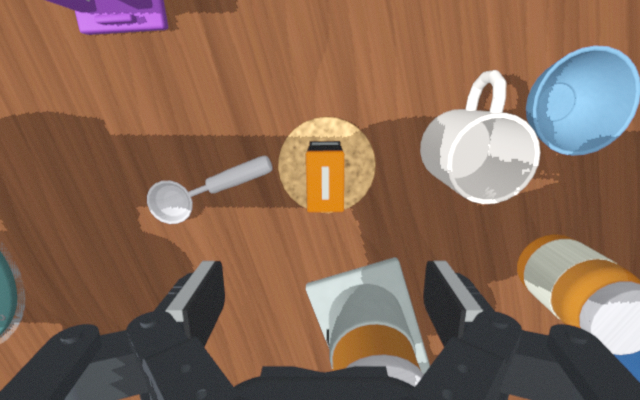

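Picture 7: the pack stands upright on the mat with its top at (325,180), and the gripper is clear of mug and spoon. The tower is at (375,330). My mask was too tight, so I'll loosen it.

```bash
python3 - <<'E'
from h import *
im=np.load('pics/w4.npy');p=bot.camera_params('wrist')
print(cv2.cvtColor(im,cv2.COLOR_RGB2HSV)[[160,200,180],[312,330,340]].tolist())
rect(im,p,(8,200,120),(22,255,255),.085,(290,120,360,225))
print('plinth corners',onz(p,307,286,.014),onz(p,396,259,.014))
E
```

```text
[[17, 227, 224], [17, 227, 222], [17, 226, 223]]
centre 0.5214 0.012 long 0.0558 short 0.0331 yaw of long 75.5
plinth corners [ 0.46200566 -0.12607661  0.014     ] [ 0.57473682 -0.11855935  0.014     ]
```

Emit:
jog_arm(plan=[{"claw":0.2,"x":0.001,"y":0.0014,"z":0.03,"turn":-0.5},{"claw":0.2,"x":0,"y":0,"z":0.05,"turn":0},{"claw":0.2,"x":0,"y":0,"z":0.05,"turn":0},{"claw":0.2,"x":0,"y":0,"z":0.04,"turn":0},{"claw":0.2,"x":0,"y":0,"z":0.023,"turn":0},{"claw":0.2,"x":0,"y":0,"z":0,"turn":0},{"claw":0.2,"x":0,"y":0,"z":0,"turn":0}])

```text
time: 11.9
tool_pos: [0.5224, 0.0118, 0.0513]
tcp_rot: [2.484, 1.921, 0.002]
wrist_force: [0.3, 1.0, 0.2]
width: 0.8
```

Emit:
jog_arm(plan=[{"claw":1,"x":0,"y":0,"z":0,"turn":0},{"claw":1,"x":0,"y":0,"z":0,"turn":0},{"claw":1,"x":0,"y":0,"z":0,"turn":0},{"claw":1,"x":0,"y":0,"z":0,"turn":0},{"claw":1,"x":0,"y":0,"z":0,"turn":0},{"claw":1,"x":0,"y":0,"z":0,"turn":0},{"claw":1,"x":0,"y":0,"z":0,"turn":0},{"claw":1,"x":0,"y":0,"z":0,"turn":0}], newtons=60)

```text
time: 12.9
tool_pos: [0.5224, 0.0118, 0.0517]
tcp_rot: [2.485, 1.92, 0.003]
wrist_force: [-3.1, 0.7, 6.2]
width: 0.392
```

Emit:
jog_arm(plan=[{"claw":1,"x":0,"y":0,"z":-0.02,"turn":0},{"claw":1,"x":0,"y":0,"z":-0.04,"turn":0},{"claw":1,"x":0,"y":0,"z":-0.05,"turn":-4.6},{"claw":1,"x":0,"y":0,"z":-0.05,"turn":-4.6},{"claw":1,"x":0,"y":0,"z":-0.05,"turn":-4.6},{"claw":1,"x":0,"y":0,"z":-0.03,"turn":-4.5},{"claw":1,"x":-0.02,"y":0,"z":0,"turn":0},{"claw":1,"x":-0.035,"y":0,"z":0,"turn":0},{"claw":1,"x":-0.045,"y":-0.002,"z":0,"turn":0},{"claw":1,"x":-0.045,"y":-0.002,"z":0,"turn":0}])

```text
time: 14.15
tool_pos: [0.5262, -0.1341, 0.2896]
tcp_rot: [-2.147, -2.292, 0.001]
wrist_force: [-0.2, -0.2, -2.6]
width: 0.391
```

Emit:
jog_arm(plan=[{"claw":1,"x":-0.045,"y":-0.002,"z":0,"turn":0},{"claw":1,"x":-0.045,"y":-0.002,"z":0,"turn":0},{"claw":1,"x":-0.04,"y":-0.002,"z":0,"turn":0},{"claw":1,"x":-0.03,"y":-0.002,"z":0,"turn":0},{"claw":1,"x":-0.016,"y":-0.001,"z":0,"turn":0},{"claw":1,"x":0,"y":0,"z":0,"turn":0},{"claw":1,"x":0,"y":0,"z":0,"turn":0}])

```text
time: 15.02
tool_pos: [0.5292, -0.3082, 0.2901]
tcp_rot: [-2.147, -2.292, -0.001]
wrist_force: [-0.9, 0.0, -3.1]
width: 0.393
```

```bash
python3 - <<'E'
from h import *
im,p=snap('wrist','w5');print(proj(p,[.5307,-.309,.094]),proj(p,[.5307,-.309,.014]))
togo([.5307,-.309,.27],np.radians(3.8))
E
```

```text
(np.float64(324.8393296982245), np.float64(174.91165485047463)) (np.float64(324.6515472806563), np.float64(160.7857070729077))
now [ 0.5293 -0.3081  0.2902] shift in tool axes [-0.001   0.0014  0.0202]
t 15.075 toolx [-0.066  0.998  0.001] tooly [ 0.998  0.066 -0.   ] q6 -0.63 F [ 0.  -0.1 -2.6] w 0.3859571460679765
turn about tool z -0.04
```

View pics/w5.png

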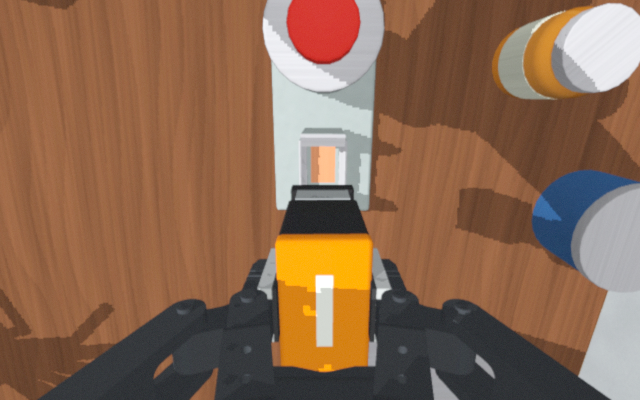

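Picture 8: the bay with its copper floor is at (323,163), the plunger at (323,22), and the held pack is nearly aligned with them. Measuring the plinth edges, plunger and held pack in this one view.

```bash
python3 - <<'E'
from h import *
im=np.load('pics/w5.npy');p=bot.camera_params('wrist');h=cv2.cvtColor(im,cv2.COLOR_RGB2HSV).astype(int)
L=[];R=[]
for v in list(range(100,204,4)):
    s=(h[v,:,1]<70)&(h[v,:,2]>60); 
    xs=np.where(s[240:400])[0]+240
    L.append(onz(p,xs[0]-.5,v,.014)[:2])
    # right edge may be in shadow
    g=np.where((h[v,345:400,1]<70))[0]+345
    R.append(onz(p,g[-1]+.5,v,.014)[:2])
for n,E in(('L',L),('R',R)):
    E=np.array(E);k=np.polyfit(E[:,1],E[:,0],1);r=np.abs(E[:,0]-np.polyval(k,E[:,1]));k=np.polyfit(E[r<=np.median(r)*2,1],E[r<=np.median(r)*2,0],1)
    print(n,'x at y=-.309',np.polyval(k,-.309).round(4),'yaw of y axis',90-np.degrees(np.arctan(k[0])),'res',np.median(r).round(4))
m=((h[:,:,0]<5)&(h[:,:,1]>180)&(h[:,:,2]>80)).astype(np.uint8);m[90:]=0
ys,xs=np.nonzero(m);W=np.array([onz(p,u,v,.172)[:2] for u,v in zip(xs,ys)],np.float32);print('plunger',cv2.minEnclosingCircle(W),W.mean(0))
print('copper row profile',[(u,h[165,u].tolist()) for u in range(296,352,3)])
print('copper col profile',[(v,h[v,323].tolist()) for v in range(124,196,3)])
print('plinth -y corners',onz(p,277,209,.014),onz(p,369,209,.014))
z=bot.read_state()['tool_pos'][2]+.034
rect(im,p,(8,200,120),(22,255,255),z,(265,225,385,385));print(z)
E
```

```text
L x at y=-.309 0.4684 yaw of y axis 93.44228795307504 res 0.0003
R x at y=-.309 0.5883 yaw of y axis 93.34168964007188 res 0.0003
plunger ((0.5212362408638, -0.185942143201828), 0.02507416158914566) [ 0.5214251 -0.1886621]
copper row profile [(296, [87, 12, 221]), (299, [105, 4, 231]), (302, [120, 6, 175]), (305, [120, 7, 175]), (308, [90, 16, 164]), (311, [11, 100, 197]), (314, [12, 130, 204]), (317, [11, 131, 203]), (320, [13, 113, 255]), (323, [14, 113, 255]), (326, [14, 110, 255]), (329, [13, 112, 255]), (332, [13, 112, 255]), (335, [10, 30, 229]), (338, [90, 9, 216]), (341, [126, 5, 237]), (344, [113, 4, 237]), (347, [90, 12, 168]), (350, [83, 19, 165])]
copper col profile [(124, [87, 12, 219]), (127, [85, 15, 202]), (130, [84, 17, 148]), (133, [90, 10, 178]), (136, [114, 6, 229]), (139, [120, 7, 192]), (142, [120, 5, 189]), (145, [5, 21, 205]), (148, [13, 110, 255]), (151, [13, 110, 255]), (154, [13, 111, 255]), (157, [13, 112, 255]), (160, [14, 110, 255]), (163, [14, 112, 255]), (166, [13, 110, 255]), (169, [13, 112, 255]), (172, [13, 111, 255]), (175, [13, 112, 255]), (178, [13, 112, 255]), (181, [13, 105, 255]), (184, [90, 14, 186]), (187, [110, 19, 41]), (190, [103, 16, 111]), (193, [94, 13, 136])]
plinth -y corners [ 0.4737953  -0.37543942  0.014     ] [ 0.59190481 -0.36776782  0.014     ]
centre 0.5296 -0.3069 long 0.0573 short 0.0334 yaw of long -86.2
0.32423416216907375
```

```bash
python3 - <<'E'
from h import *
im=np.load('pics/w5.npy');p=bot.camera_params('wrist')
print('floor -y edge',onz(p,323,182.5,.014),'floor x edges',onz(p,309,165,.014),onz(p,334.5,165,.014))
for v in(131,134.5,146):print(v,onz(p,323,v,.094),onz(p,323,v,.014))
print('plunger -y edge',onz(p,323,62.5,.172))
print(bot.camera_params('wrist')['world_to_cam'][0][:0],proj(p,[.5292,-.3366,.014]))
cv2.imwrite('pics/c5.png',cv2.resize(im[110:240,255:395],(700,600),interpolation=cv2.INTER_CUBIC)[:,:,::-1])
E
```

```text
floor -y edge [ 0.53059905 -0.33661912  0.014     ] floor x edges [ 0.51187784 -0.31551574  0.014     ] [ 0.54337291 -0.31346979  0.014     ]
131 [ 0.52619323 -0.2655823   0.094     ] [ 0.52651109 -0.27307194  0.014     ]
134.5 [ 0.52640884 -0.2689339   0.094     ] [ 0.52677771 -0.27721655  0.014     ]
146 [ 0.52712627 -0.28008641  0.094     ] [ 0.52766489 -0.2910078   0.014     ]
plunger -y edge [ 0.52282218 -0.21069457  0.172     ]
[] (np.float64(321.88988753009636), np.float64(182.41504639903096))
```

View pics/c5.png

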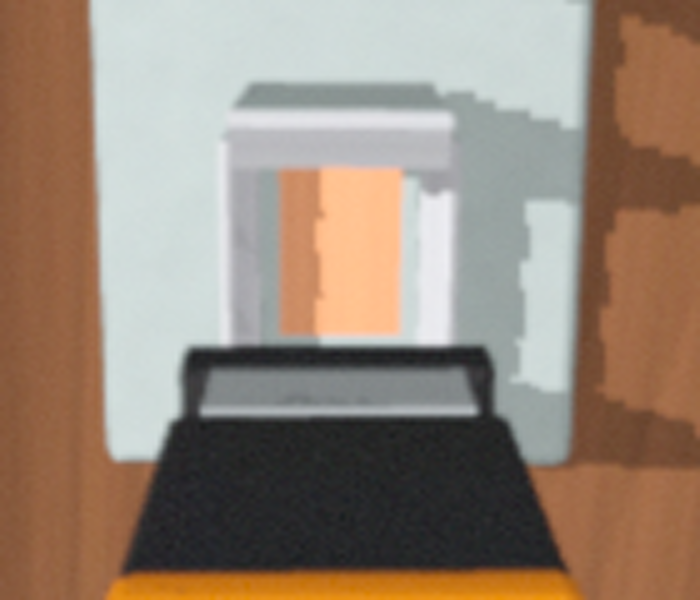

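Picture 9: the bay is clear and framed directly below the pack. The estimates agree on a bay centre of about (0.528, -0.3105), so I'll correct by 1–3 mm and go down gently, watching force.

Emit:
jog_arm(plan=[{"claw":1,"x":-0.0028,"y":-0.0014,"z":0.02,"turn":0.4},{"claw":1,"x":0,"y":0,"z":0.04,"turn":0},{"claw":1,"x":0,"y":0,"z":0.04,"turn":0},{"claw":1,"x":0,"y":0,"z":0.025,"turn":0},{"claw":1,"x":0,"y":0,"z":0.005,"turn":0},{"claw":1,"x":0,"y":0,"z":0,"turn":0},{"claw":1,"x":0,"y":0,"z":0,"turn":0}])

```text
time: 15.95
tool_pos: [0.529, -0.3128, 0.162]
tcp_rot: [2.154, 2.282, 0.001]
wrist_force: [0.2, 0.6, -2.0]
width: 0.391
```

Emit:
jog_arm(plan=[{"claw":1,"x":0,"y":0,"z":0.007,"turn":0},{"claw":1,"x":0,"y":0,"z":0.006,"turn":0},{"claw":1,"x":0,"y":0,"z":0.006,"turn":0},{"claw":1,"x":0,"y":0,"z":0.006,"turn":0},{"claw":1,"x":0,"y":0,"z":0,"turn":0}])

```text
time: 16.58
tool_pos: [0.5274, -0.3119, 0.1343]
tcp_rot: [-2.155, -2.283, 0.001]
wrist_force: [-1.0, -0.8, -2.8]
width: 0.391
```

Emit:
jog_arm(plan=[{"claw":1,"x":0,"y":0,"z":0.006,"turn":0},{"claw":1,"x":0,"y":0,"z":0.008,"turn":0},{"claw":1,"x":0,"y":0,"z":0.008,"turn":0},{"claw":1,"x":0,"y":0,"z":0.008,"turn":0},{"claw":1,"x":0,"y":0,"z":0.006,"turn":0},{"claw":1,"x":0,"y":0,"z":0,"turn":0},{"claw":1,"x":0,"y":0,"z":0,"turn":0}])

```text
time: 17.45
tool_pos: [0.5281, -0.3123, 0.0994]
tcp_rot: [2.157, 2.284, 0.0]
wrist_force: [0.1, -0.1, -3.1]
width: 0.389
```

```bash
python3 - <<'E'
from h import *
togo([.528,-.311,.06],np.radians(3.4))
im,p=snap('wrist','w6');cv2.imwrite('pics/c6.png',im[150:400,180:480,::-1].repeat(2,0).repeat(2,1))
E
```

```text
now [ 0.5281 -0.3123  0.0994] shift in tool axes [ 0.0013 -0.      0.0394]
t 17.45 toolx [-0.057  0.998 -0.   ] tooly [0.998 0.057 0.   ] q6 -0.63 F [ 0.1 -0.1 -3.1] w 0.3888934662872046
turn about tool z -0.11
```

View pics/c6.png

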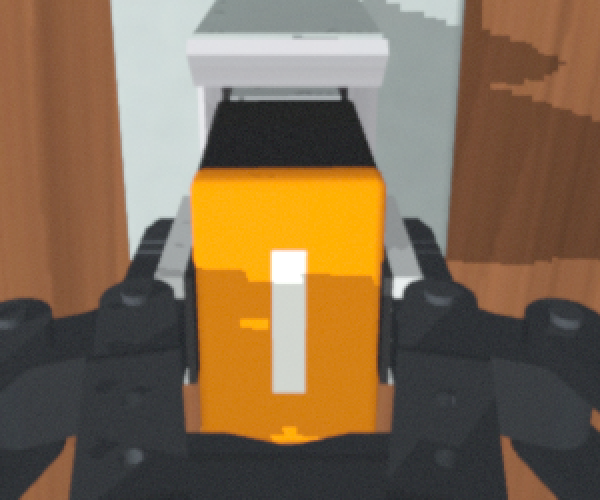

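Picture 10: the pack is between the walls (wall centre and pack centre both at column 288 of the crop), with no contact force. Continuing down.

Emit:
jog_arm(plan=[{"claw":1,"x":0,"y":0,"z":0.006,"turn":0},{"claw":1,"x":0,"y":0,"z":0.006,"turn":0},{"claw":1,"x":0,"y":0,"z":0.005,"turn":0},{"claw":1,"x":0,"y":0,"z":0.004,"turn":0},{"claw":1,"x":0,"y":0,"z":0,"turn":0}])

```text
time: 18.12
tool_pos: [0.5276, -0.3121, 0.0776]
tcp_rot: [-2.156, -2.284, 0.001]
wrist_force: [0.6, -0.9, -2.8]
width: 0.387
```

Emit:
jog_arm(plan=[{"claw":1,"x":0,"y":0,"z":0.005,"turn":0},{"claw":1,"x":0,"y":0,"z":0.005,"turn":0},{"claw":1,"x":0,"y":0,"z":0.004,"turn":0},{"claw":1,"x":0,"y":0,"z":0,"turn":0}])

```text
time: 18.62
tool_pos: [0.5276, -0.3121, 0.0637]
tcp_rot: [-2.156, -2.284, 0.001]
wrist_force: [-0.4, 0.2, -3.0]
width: 0.388
```

Emit:
jog_arm(plan=[{"claw":1,"x":0,"y":0,"z":0.002,"turn":0},{"claw":1,"x":0,"y":0,"z":0.0015,"turn":0},{"claw":1,"x":0,"y":0,"z":0,"turn":0}])

```text
time: 19.0
tool_pos: [0.5281, -0.3123, 0.0609]
tcp_rot: [2.156, 2.284, 0.0]
wrist_force: [0.2, 0.4, -2.1]
width: 0.386
```

Emit:
jog_arm(plan=[{"claw":1,"x":0,"y":0,"z":0.001,"turn":0},{"claw":1,"x":0,"y":0,"z":0.0005,"turn":0},{"claw":1,"x":0,"y":0,"z":0,"turn":0}])

```text
time: 19.38
tool_pos: [0.5281, -0.3123, 0.0608]
tcp_rot: [2.156, 2.284, 0.0]
wrist_force: [-3.5, 2.4, 7.3]
width: 0.395
```

Contact at the expected height, about 0.061. Releasing, rising and re-checking.

Emit:
jog_arm(plan=[{"claw":1,"x":0,"y":0,"z":-0.001,"turn":0},{"claw":0.3,"x":0,"y":0,"z":0,"turn":0},{"claw":0.3,"x":0,"y":0,"z":0,"turn":0},{"claw":0.3,"x":0,"y":0,"z":0,"turn":0},{"claw":0.3,"x":0,"y":0,"z":-0.02,"turn":0},{"claw":0.3,"x":0,"y":0,"z":-0.04,"turn":0},{"claw":0.3,"x":0,"y":0,"z":-0.06,"turn":0},{"claw":0.3,"x":0,"y":0,"z":-0.06,"turn":0},{"claw":0.3,"x":0,"y":0,"z":-0.05,"turn":0},{"claw":0.3,"x":0,"y":0,"z":0,"turn":0}])

```text
time: 20.62
tool_pos: [0.5308, -0.314, 0.299]
tcp_rot: [2.147, 2.275, 0.004]
wrist_force: [-0.0, 0.2, -0.1]
width: 0.7
```

```bash
python3 - <<'E'
from h import *
im,p=snap('wrist','w7');togo([.521,-.186,.2])
u,v=map(int,proj(p,[.528,-.3105,.094]));print(u,v);rect(im,p,(8,200,120),(22,255,255),.094,(u-70,v-60,u+70,v+70))
h=cv2.cvtColor(im,cv2.COLOR_RGB2HSV).astype(int);m=((h[:,:,0]<5)&(h[:,:,1]>180)&(h[:,:,2]>80)).astype(np.uint8)
ys,xs=np.nonzero(m);print(xs.min(),xs.max(),ys.min(),ys.max());W=np.array([onz(p,a,b,.172)[:2] for a,b in zip(xs,ys)],np.float32);print('plunger',cv2.minEnclosingCircle(W))
cv2.imwrite('pics/w7v.png',im[:,:,::-1])
E
```

```text
now [ 0.5294 -0.3132  0.2953] shift in tool axes [ 0.1279 -0.0017  0.0947]
t 20.675 toolx [-0.058  0.998 -0.005] tooly [0.998 0.058 0.006] q6 -0.63 F [-0.2  0.3 -0.3] w 0.6958031787845004
318 166
centre 0.5278 -0.3123 long 0.0546 short 0.0326 yaw of long -86.5
283 353 0 53
plunger ((0.521146297454834, -0.1863010972738266), 0.02507263794541359)
```

View pics/w7v.png

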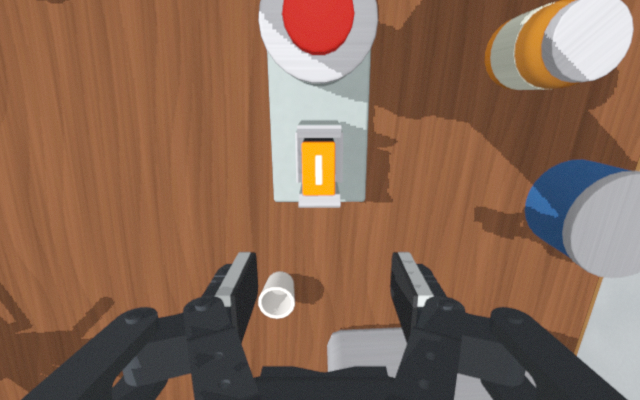

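Picture 11: the pack sits home in the bay at (318,167), at yaw 93.5° against 93.4° for the grinder, and the gripper is clear. Next is the plunger at about (0.521, -0.185).

Emit:
jog_arm(plan=[{"claw":1,"x":0.02,"y":0,"z":0,"turn":0},{"claw":1,"x":0.035,"y":-0.001,"z":0,"turn":0},{"claw":1,"x":0.04,"y":-0.001,"z":0,"turn":0},{"claw":1,"x":0.024,"y":0,"z":0,"turn":0},{"claw":1,"x":0.01,"y":0,"z":0.02,"turn":0},{"claw":1,"x":0,"y":0,"z":0.04,"turn":0},{"claw":1,"x":0,"y":0,"z":0.03,"turn":0},{"claw":1,"x":0,"y":0,"z":0.01,"turn":0},{"claw":1,"x":0,"y":0,"z":0,"turn":0},{"claw":1,"x":0,"y":0,"z":0,"turn":0}], newtons=40)

```text
time: 21.92
tool_pos: [0.5193, -0.184, 0.1914]
tcp_rot: [2.156, 2.283, 0.001]
wrist_force: [0.0, 0.4, 0.3]
width: 0.0
```

Emit:
jog_arm(plan=[{"claw":1,"x":0,"y":0,"z":0.01,"turn":0},{"claw":1,"x":0,"y":0,"z":0.007,"turn":0},{"claw":1,"x":0,"y":0,"z":0.004,"turn":0},{"claw":1,"x":0,"y":0,"z":0.004,"turn":0},{"claw":1,"x":0,"y":0,"z":0.004,"turn":0},{"claw":1,"x":0,"y":0,"z":0.002,"turn":0},{"claw":1,"x":0,"y":0,"z":0,"turn":0}])

```text
time: 22.8
tool_pos: [0.5186, -0.1836, 0.1604]
tcp_rot: [2.156, 2.284, -0.0]
wrist_force: [-3.7, 1.9, 7.7]
width: 0.001
```

Emit:
jog_arm(plan=[{"claw":1,"x":0,"y":0,"z":0.001,"turn":0},{"claw":1,"x":0,"y":0,"z":0,"turn":0},{"claw":1,"x":0,"y":0,"z":0,"turn":0}])

```text
time: 23.18
tool_pos: [0.5186, -0.1836, 0.16]
tcp_rot: [2.156, 2.284, 0.0]
wrist_force: [-3.7, 1.1, 10.8]
width: -0.001
```

Emit:
jog_arm(plan=[{"claw":1,"x":0,"y":0,"z":0.0005,"turn":0},{"claw":1,"x":0,"y":0,"z":0.0005,"turn":0},{"claw":1,"x":0,"y":0,"z":0,"turn":0},{"claw":1,"x":0,"y":0,"z":0,"turn":0}])

```text
time: 23.68
tool_pos: [0.5187, -0.1836, 0.1599]
tcp_rot: [2.156, 2.284, 0.0]
wrist_force: [-5.7, 2.3, 15.7]
width: -0.003
```

The force rises while the tool stays put, so the plunger is on its hard stop and has been held more than 0.5 s. Lifting off.

Emit:
jog_arm(plan=[{"claw":1,"x":0,"y":0,"z":-0.01,"turn":0},{"claw":1,"x":0,"y":0,"z":-0.02,"turn":0},{"claw":1,"x":0,"y":0,"z":-0.04,"turn":0},{"claw":1,"x":0,"y":0,"z":-0.05,"turn":0},{"claw":1,"x":-0.04,"y":0,"z":-0.02,"turn":0},{"claw":1,"x":-0.05,"y":0,"z":0,"turn":0},{"claw":1,"x":-0.04,"y":0,"z":0,"turn":0},{"claw":0.3,"x":0,"y":0,"z":0,"turn":0},{"claw":0.3,"x":0,"y":0,"z":0,"turn":0}])

```text
time: 24.8
tool_pos: [0.5258, -0.313, 0.2966]
tcp_rot: [-2.156, -2.283, -0.0]
wrist_force: [0.2, 0.4, 0.1]
width: 0.419
```

```bash
python3 - <<'E'
from h import *
im,p=snap('wrist','w8');togo(None)
u,v=map(int,proj(p,[.528,-.3105,.094]));rect(im,p,(8,200,120),(22,255,255),.094,(u-70,v-60,u+70,v+70))
s,ps=snap('scene','s8');a=np.load('pics/s1.npy')
def red(i):
    h=cv2.cvtColor(i,cv2.COLOR_RGB2HSV);m=cv2.inRange(h,np.array((0,180,100)),np.array((4,255,255)))[175:210,230:275];y,x=np.nonzero(m);return x.mean(),y.mean(),len(x)
print(red(a),red(s))
cv2.imwrite('pics/s8v.png',s[:,:,::-1])
E
```

```text
t 24.85 toolx [-0.058  0.998  0.001] tooly [ 0.998  0.058 -0.001] q6 -0.64 F [0.2 0.7 0.1] w 0.5089569659538938
centre 0.5278 -0.3117 long 0.0543 short 0.0325 yaw of long -86.8
(np.float64(20.020725388601036), np.float64(16.575129533678755), 193) (np.float64(19.925133689839573), np.float64(16.754010695187166), 187)
```

View pics/s8v.png

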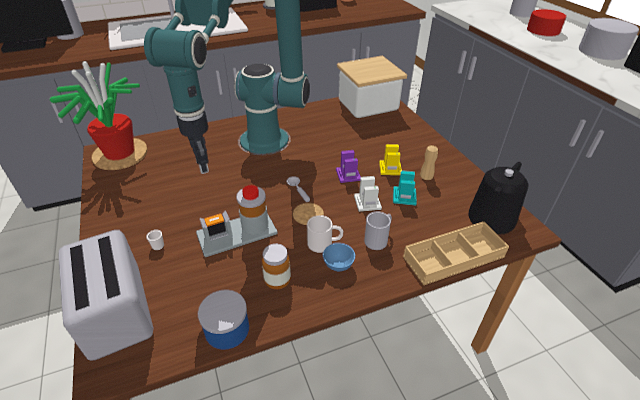

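Picture 12: the pack is in the bay at (214,222), the plunger is back up at (250,192), the same height as at the start, and the bystanders are where they were. Handing in.

```bash
python3 -c "
from workcell import bot
print(bot.finish_job())"
```

```text
the job is handed in; nothing more can be done
None
```

I pulled the battery pack out of the white charger and stood it on the cork mat. I then took it again by its broad faces and lowered it into the grinder's bay. I pressed the plunger to its hard stop and held it more than half a second, then handed the job in at about 25 s. The hand-in gave no verdict.

Last checks:
- **Pack in the bay:** its top measured at (0.528, -0.312), within about 1–2 mm of my bay estimate of (0.528, -0.3105). Its yaw was 93.2–93.5° against 93.4° for the grinder, and it touched the floor at the expected height.
- **Plunger:** at the bottom, the force rose to about 16 N with no more travel and the tool at 0.160 m, 12 mm below the plunger's rest height. In the scene view it is back at its starting height to within 0.2 px.
- **Surroundings:** the bystanders look unmoved in the last picture, judged by eye only, and the gripper was free of contact above the grinder.
- **What disagreed or failed:** my estimates of the bay's y position differed by up to 3 mm, and I used their middle value. The first two move calls were refused because rows left out keys, which moved nothing and cost one picture.

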